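# Nip an end cap in the threading jig and hold the spring gate open

## Robot

A 6-joint arm with a two-finger parallel gripper is mounted at the origin on the work surface. World frame = base frame: x ahead of the robot, y to its left, z up, the work surface at z = 0. Lengths are in mm, angles in rad, forces in N, time in s.
With the tool pointing down it reaches from about 200 to 875 mm from the base axis. Payload 3.4 kg.
Tool frame: the origin (TCP) lies midway between the tips of the shut fingers; the grasp point (between the pads) lies bot.grip_point_offset behind it (bot.grip_point_offset is the distance from the TCP to the grasp point, in mm); z points along the fingers, y is the line along which they close (so a half turn about z gives the same grasp; the last joint's range is limited). The gripper opens to 94 mm and grips with 3 to 60 N. Pads are 16 mm wide; open, the fingers measure 119 mm over their backs; the gripper's body (75 mm by 177 mm) begins 78 mm behind the grasp point.
Start: joints at [-1.435, 0.276, 1.505, -0, 1.361, -0.121], TCP at [146.04, -556.181, 205.493] pointing down, gripper open.
Joint ranges: [-2.89, 2.89], [-0.75, 2.08], [0.22, 2.7], [-1.18, 4.32], [0.11, 2.71], [-2.7, 2.7]. Speed limits (rad/s): [2.57, 2.57, 3.14, 3.14, 3.14, 3.14].

## Interface

Orientations are given as a unit quaternion [w, x, y, z].
In Python, from plant import bot, imaging, job gives the robot as it stands.
- The arm moves only by the shell command python3 -m inch 'ROWS' [FORCE]. ROWS is JSON, a list of rows, each a list of 5 numbers: the opening, from 0 (shut) to 1 (fully open), then the shift along the world's x, y, z in m, then the turn about the world's z in rad. A call has 1 to 12 rows; each row shifts and turns the commanded pose from where the row before left it; what a row does not reach is not made up. A row lasts 1/8 s, in which the tool goes at most 62.5 mm and 10.7 degrees, less where a joint would pass 70% of its speed; a pose out of reach is approached as far as the arm can. A call is refused whole if a number of a shift passes 0.0625 or a number of a turn 0.188, either way. A call with a gripper value outside its range is refused whole. The fingers move at their own pace and stop on an object; FORCE is the grip in N (left out, the last holds). Time passes only in rows, so rows that do not move let the fingers close. It gives the time, the measured TCP pose, the force, the opening and the grip force at its end, in the units of the state.
- bot.state(): the state, without advancing time (a new reading comes with each control period).
- imaging.read_camera(name): name is "side" or "top" or "wrist"; returns a dict with "color" (420x560x3 uint8, red, green, blue), "depth" (420x560 float32, mm along the optical axis (not along the pixel's ray), 0 where there is no reading), "fx", "fy", "cx", "cy" (pixels), "position" and "attitude" of the camera in the world; the wrist camera has in their place "tool_from_camera" (4x4, takes a point from camera to tool coordinates, whose origin is the TCP and whose axes are the flange's). Camera axes: x right, y down, z forward; pixel columns grow to the right and rows downward; lengths in mm; the calibration is good to about 2 mm. A picture is of the moment at which its call begins: read the wrist's pose just before it.
- job.close_job(): hands the job in; it is judged then, once.
Trained networks look in a picture, given as the dict that the camera call returned (one of the last four; its "shot" number tells which), for a name from the list of things; names that differ only in an ending like _2 or _b are one class to them, and where a whole thing is asked for, a point or a joint stands for the part that bears it (a point fixed in the world has none). Each returns a list of dicts, best first, with "confidence" (0 to 1); they miss things now and then, are a little off and sometimes report something else, mostly with a low value. They report only what shows in the picture. A call takes as long as a camera call.
- imaging.search_frame(picture, label): "bbox" ([left, top, width, height] in pixels, round what is visible of it).
- imaging.outline_of(picture, label): "mask" (420x560 bool, what is visible of it) and "bbox" ([left, top, width, height] in pixels, round what is visible of it).
- imaging.mark_of(picture, label): "xy" ([column, row] in pixels: a listed point, or the origin of a listed thing).
The state is a dict: "time_s": time; "joint_pos": joint angles; "qvel": joint speeds; "tau": joint torques, N m; "tool_pos": TCP position; "eef_rot": TCP orientation; "force": force on the tool from outside, world axes, zero at the start; "ft_torque": the same for the moment, N m; "gripper_width": finger opening in mm; "gripper_force": force on a finger pad.
Only numpy, scipy, OpenCV 4.12 (cv2) and the standard library are available. Lean on these libraries where they do the work, as an engineer would, in place of code of your own. Each camera call takes 0.05 s, during which the arm holds its last target. There are 200 camera calls.

## Task

On the jeweller's threading jig, slide the jaw with the blue post along until it pushes the brass end cap against the steel anvil and nips it gently there, with the jaw's white sprung face pushed in about half way, and let go of the jaw so that it stays. Then pull the spring-return gate out by its orange post until its white pointer stands level with the red mark, and hold it there so that a chain can be threaded: finish while still holding the gate at the mark, for it springs shut when let go. Do not shift the red mark, the spare caps or the other things on the bench.

Things in the scene. Friction and masses are not known exactly. Their poses are not given: they have to be found in the camera images.
- jig: Fixed green-enamelled jig plate, 230 x 275 mm, 12 mm thick, lying on the table; it carries anvil, jaw, gate and mark. Origin on the table, from where the plate reaches 105 mm to +x, 125 mm to -x, 147.5 mm to +y and 127.5 mm to -y of its own axes (z up). The jaw slides along jig y on the line x = +60 mm; the gate slides along jig x on the line y = -77 mm. Two guide strips 4 mm wide and 6 mm high run beside each slide.
- anvil: Fixed steel block at the -y end of the jaw's line, 44 mm (x) x 18 mm (y) x 28 mm high. Origin at deck height (12 mm above the table), on the middle of its working face, which looks to jig +y; at jig (60, -90, 12) mm. Axes as the jig's.
- jaw: Dark steel sliding jaw with a blue post, axes as the jig's. It slides only along jig y (towards the anvil is -y; stroke 128 mm from jig y = +85 mm) with about 7 N of friction and stays where it is left. Origin at deck height under the post's centre. Block 40 mm (x) x 34 mm (y, from -19 to +15 mm) x 22 mm high. Its white sprung face stands ahead of it in -y (see pad).
- jaw_post (a point): Grip point in the middle of the blue post, 68 mm above the table. Post 20 mm (jig x) x 14 mm (jig y), its top 85 mm above the table, its foot (the top of the block) 34 mm.
- pad (a joint): How far the jaw's white sprung face is pushed into the jaw: 0 free (white face 35 mm ahead of the blue post's centre, 10 mm gap behind the 6 mm thick white plate), 0.005 half in, 0.010 fully in (gap closed). Spring: 1.2 N at first touch, rising 0.6 N per mm. The plate is 36 mm wide and reaches from 15 to 37 mm above the table.
- pad_face (a point): Middle of the white sprung face (the side that meets the cap), 26 mm above the table.
- cap: The brass end cap, a solid turned piece 26 mm in diameter and 24 mm high (its top edge bevelled, a dark hole drawn on top), about 70 g, loose, standing upright on the deck between jaw and anvil with a gap to both. Origin at the centre of its underside. It slides on the deck when pushed.
- gate: Spring-return gate: dark steel block 34 mm (x) x 26 mm (y) x 18 mm high with a brass tongue to jig +x and an orange post, axes as the jig's. It slides only along jig x; it is shut at jig x = -20 mm and opens towards jig -x (stroke 70 mm) against a spring: 3.3 N at the start, rising 1.3 N per 10 mm; it springs shut when let go. Origin at deck height under the post's centre.
- gate_post (a point): Grip point in the middle of the orange post, 68 mm above the table. Post 14 mm (jig x) x 20 mm (jig y), its top 85 mm above the table, its foot 30 mm.
- pointer (a point): Tip of the gate's white pointer, a 3 mm wide bar sticking out of the gate to jig +y, 28 mm from the post's centre and level with it in jig x; 21.5 mm above the table.
- mark (a point): Centre of the red mark, a block 8 mm (x) x 16 mm (y) x 7.5 mm high beside the gate's path on the white scale; the pointer is on the mark when both have the same jig x (20 to 60 mm of pull, different each time). Axes as the jig's. It can be shoved along if hit.
- spare_steel: Spare end cap of bright steel, 26 mm in diameter, 24 mm high, standing loose on the jig's deck; leave alone. Origin under its centre.
- spare_copper: Spare end cap of copper, the same size, standing loose on the jig's deck; leave alone. Origin under its centre.
- pliers_orange: Pliers with orange handles, 150 mm long, 12 mm high, lying; leave alone. Origin near the middle, x along the jaws.
- pliers_red: Pliers with red handles, 150 mm long, 12 mm high, lying; leave alone. Origin near the middle, x along the jaws.
- ruler: Clear green ruler 300 x 30 x 4 mm, lying; leave alone. Origin under its centre, x along it.
- jar: Glass jar with a white lid, 60 mm in diameter, 70 mm high; leave alone. Origin under its centre.
- bead_tray: White bead tray 120 x 160 x 25 mm with six compartments; leave alone. Origin under its centre.
- blue_case: Flat blue hard case 160 x 85 x 20 mm; leave alone. Origin under its centre.

How it is judged (in metres and radians):
On the way, in this order (a step that is already met when the one before it is completed fails the run):
1. the brass cap is nipped between the sprung face and the anvil, the face pushed in 1.5 to 9 mm (contact force between each of jaw, anvil and cap above 1.2 N and value of joint pad between 0.0015 and 0.009 m), for 0.2 s.
2. the gate is held with its pointer on the red mark (x of pointer in the frame of mark between -0.004 and 0.004 m and contact force between the fingers and gate above 2 N), for 0.3 s.
At the end, for the whole second after the job is handed in: The robot still holds the gate (over 2 N between fingers and gate) with its pointer within 4 mm of the centre of the red mark; the jaw is let go and still nips the upright brass cap on the deck against the anvil (over 1.2 N on both sides, sprung face in by 1.5 to 9 mm of its 10 mm) (all of step 1 and all of step 2 and contact force between the fingers and jaw below 0.1 N and angle between cap's own z axis and vertical below 0.12 rad and z of cap in the frame of jig below 0.016 m); the arm keeps its last pose, push and grip.
It fails at once if the cap is squeezed with more than 18 N (contact force between any of jaw, anvil and cap above 18 N).
It fails at once if the red mark is shifted by more than 3 mm (distance of mark from where it was at the start of the episode above 0.003 m).
It fails at once if a spare cap or another thing on the bench is shifted by more than 25 mm (distance of any of pliers_orange, pliers_red, ruler, jar, bead_tray, blue_case, spare_steel, spare_copper from where it was at the start of the episode above 0.025 m).
It also fails if it takes over 54 s, if anything falls off the work surface, if the arm or the gripper's body presses on something with over 40 N, if the wrist force passes 120 N, or if a joint passes its speed limit or range.

## Working session

There is one attempt and no reset: what is moved stays moved. The work goes in short steps, Python scripts to look and compute and a shell command to move; the robot and the scene stay as the last step left them, time stands still between calls to the robot, and variables do not carry over. Pictures are saved under pics/ and viewed, at most 10 in all, crops included, and the job is handed in when it is done.

```bash
mkdir -p pics; cat > h.py <<'E'
import numpy as np, cv2
from scipy.spatial.transform import Rotation as R
from plant import bot, imaging, job
def rot(q): return R.from_quat([q[1],q[2],q[3],q[0]]).as_matrix()
def cam(name):
    s=bot.state(); p=imaging.read_camera(name)
    if name=="wrist":
        T=np.eye(4);T[:3,:3]=rot(s["eef_rot"]);T[:3,3]=s["tool_pos"]
        p["T"]=T@np.array(p["tool_from_camera"])
    else:
        a=np.array(p["attitude"]);T=np.eye(4);T[:3,:3]=rot(a) if a.size==4 else a;T[:3,3]=p["position"];p["T"]=T
    return p
def save(p,n): cv2.imwrite("pics/"+n,p["color"][:,:,::-1])
def at_z(p,xy,z):
    d=p["T"][:3,:3]@np.array([(xy[0]-p["cx"])/p["fx"],(xy[1]-p["cy"])/p["fy"],1]);o=p["T"][:3,3]
    return o+d*(z-o[2])/d[2]
E
python3 - <<'E'
from h import *
print(bot.state(),bot.grip_point_offset)
for n in ["top","side"]:
    p=cam(n); save(p,n+".png"); print(n,p["position"],p["attitude"],p["fx"])
    for l,z in [("jig",0),("jaw_post",68),("gate_post",68),("pointer",21.5),("mark",15.75),("cap",12),("anvil",12),("pad_face",26),("spare_steel",12),("spare_copper",12),("jar",0)]:
        for r in imaging.mark_of(p,l)[:2]: print(l,np.round(r["xy"],1),round(r["confidence"],2),np.round(at_z(p,r["xy"],z),1))
E
```

```text
{'time_s': 0.0, 'joint_pos': array([-1.43501493e+00,  2.76535684e-01,  1.50613004e+00, -1.80830761e-05,
        1.36065463e+00, -1.21038153e-01]), 'qvel': array([-0.00020159, -0.0006161 , -0.00113019,  0.00084115,  0.00154271,
        0.00036375]), 'tau': array([-1.43574798e-03, -4.04585409e+01, -2.37229729e+01,  7.01240706e-02,
        3.43479076e-02, -1.10622507e-04]), 'tool_pos': array([ 145.94357202, -555.58995862,  204.63977685]), 'eef_rot': array([-8.63761173e-04,  9.91766175e-01,  1.28059004e-01, -1.52086817e-05]), 'force': array([ 0.03546137, -0.64297196,  0.0775392 ]), 'ft_torque': array([ 0.02581586, -0.00038898, -0.00503306]), 'gripper_force': 0.0, 'gripper_width': 93.76921040286999} 18.8
top [ 453.11510238  -13.85811844 1225.31283699] [ 0.02993731 -0.69893722  0.71378301 -0.03323157] 409.3599585939674
jig [256.8 211.8] 0.9 [546.3  35.6  -0. ]
jig [136.1 187.2] 0.54 [628.3 398.    0. ]
jaw_post [231.1 184.3] 0.65 [621.3 104.8  68. ]
gate_post [280.2 221.8] 0.5 [511.4 -32.8  68. ]
pointer [270.8 220.9] 0.72 [517.   -6.   21.5]
pointer [279.8 196.3] 0.49 [589.3 -34.1  21.5]

[... 360 characters left out ...]
4 [ 504.5 -470.1    0. ]
jar [139.2 185.6] 0.67 [632.9 388.7   0. ]
side [431.12573495 902.73261346 811.92825361] [ 0.03472798 -0.0888615   0.895533   -0.43464726] 400.47556532629915
jig [295.  240.8] 0.94 [538.8  18.    0. ]
jaw_post [264.4 237. ] 0.9 [615.4  94.2  68. ]
gate_post [310.2 214.4] 0.6 [503.7 -32.1  68. ]
gate_post [294.6 242.7] 0.53 [529.6  99.9  68. ]
pointer [296.1 243.9] 0.73 [530.7  53.9  21.5]
pointer [306.4 228.7] 0.46 [510.6 -19.2  21.5]
cap [282.9 221.9] 0.62 [588.  -47.4  12. ]
anvil [281.6 219.8] 0.54 [593.9 -56.7  12. ]
spare_steel [301.3 256. ] 0.44 [509.7  90.3  12. ]
spare_copper [293.5 271.1] 0.57 [522.  152.2  12. ]
jar [317.  160.8] 0.83 [ 527.4 -457.1    0. ]
```

```bash
python3 - <<'E'
import cv2
a=cv2.imread("pics/top.png")[130:290,160:360];cv2.imwrite("pics/topc.png",cv2.resize(a,None,fx=3.9,fy=3.7,interpolation=2))
E
```

```text
(no output)
```

View pics/topc.png

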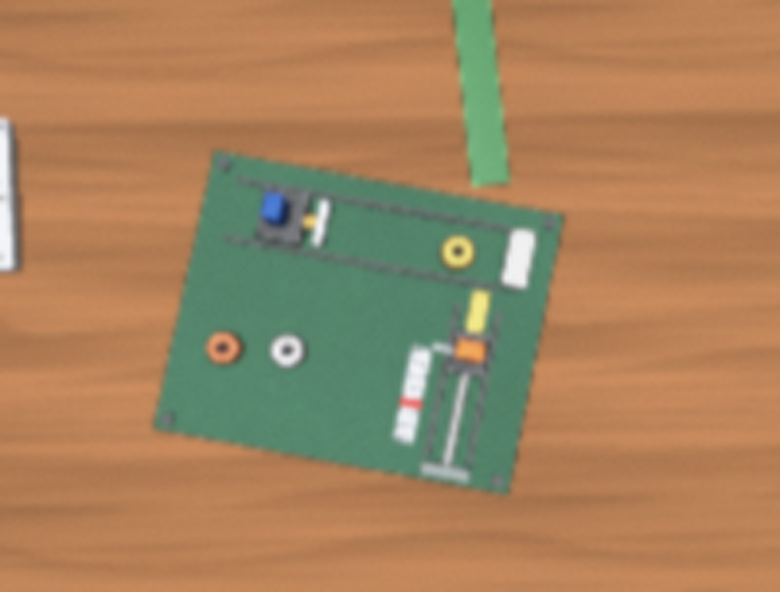

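View pics/side.png

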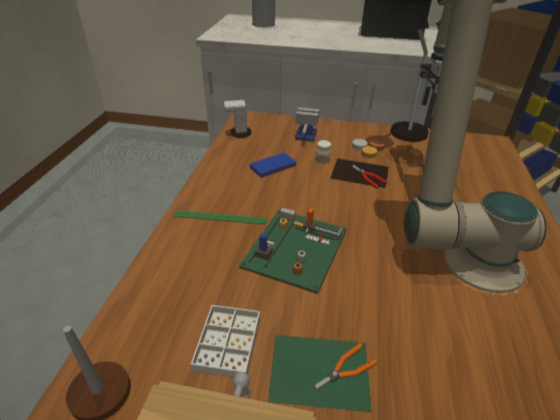

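The top crop shows the jig turned about −12°. The blue post is at crop (272,208), the cap at (457,250), the anvil at (518,258), the orange post at (470,348) and the red mark at (410,404). Next I'll fit the plate.

```bash
cat > fit.py <<'E'
from h import *
p=cam("top"); save(p,"t2.png")
m=imaging.outline_of(p,"jig")[0]["mask"].astype(np.uint8)
m=cv2.morphologyEx(m,cv2.MORPH_CLOSE,np.ones((9,9)))
c=max(cv2.findContours(m,0,1)[0],key=cv2.contourArea)
w=np.array([at_z(p,q,12)[:2] for q in c[:,0,:]+0.0],np.float32)
(cc,sz,an)=cv2.minAreaRect(w); print(cc,sz,an)
box=cv2.boxPoints((cc,sz,an)); print(box)
hsv=cv2.cvtColor(p["color"],cv2.COLOR_RGB2HSV)
y0,y1,x0,x1=165,270,195,310
for n,lo,hi,z in [("blue",(105,130,60),(125,255,255),85),("orange",(6,200,170),(16,255,255),85),("red",(0,140,120),(4,255,255),19.5),("red2",(174,140,120),(180,255,255),19.5),("brass",(20,90,120),(32,255,255),36)]:
    k=cv2.inRange(hsv,lo,hi); t=np.zeros_like(k); t[y0:y1,x0:x1]=k[y0:y1,x0:x1]
    n_,_,st,ce=cv2.connectedComponentsWithStats(t)
    for i in range(1,n_):
        if st[i,4]>3: print(n,st[i,4],np.round(ce[i],1),np.round(at_z(p,ce[i],z),1))
E
python3 fit.py
```

```text
(532.8920288085938, 51.15992736816406) (276.1822814941406, 231.09202575683594) 77.6749267578125
[[ 390.53244   -59.084305]
 [ 616.29834  -108.412735]
 [ 675.2516    161.40416 ]
 [ 449.48572   210.73259 ]]
blue 41 [230.  185.8] [614.8 106.3  85. ]
brass 4 [279.  169.5] [666.9 -33.2  36. ]
brass 8 [238.8 189.6] [609.8  85.9  36. ]
brass 60 [277.  197.8] [583.3 -25.4  36. ]
brass 43 [282.1 214. ] [535.6 -39.3  36. ]
```

The plate fit puts the jig origin at about (540.5, 39.3) with yaw −0.215. I'll close the fingers along jig x for both posts, so tool yaw needs +1.10 rad.

```bash
python3 -m inch '[[1,0.034,0.048,0,0.092],[1,0.034,0.048,0,0.092],[1,0.034,0.048,0,0.092],[1,0.034,0.048,0,0.092],[1,0.034,0.048,0,0.092],[1,0.034,0.048,0,0.092],[1,0.034,0.048,0,0.092],[1,0.034,0.048,0,0.092],[1,0.034,0.048,0,0.092],[1,0.034,0.048,0,0.092],[1,0.034,0.048,0,0.092],[1,0.034,0.048,0,0.092]]' 20
python3 -m inch '[[1,0,0,0.04,0],[1,0,0,0.04,0],[1,0,0,0,0],[1,0,0,0,0]]'
python3 - <<'E'
from h import *
s=bot.state();print(s["time_s"],s["tool_pos"],s["joint_pos"],s["eef_rot"],s["force"])
p=cam("wrist");save(p,"w1.png");print(p["T"])
for l,z in [("jig",0),("jaw_post",68),("gate_post",68),("pointer",21.5),("mark",15.75),("cap",12),("anvil",12),("pad_face",26)]:
    for r in imaging.mark_of(p,l)[:2]: print(l,np.round(r["xy"],1),round(r["confidence"],2),np.round(at_z(p,r["xy"],z),1))
E
```

```text
time_s: 2.8
tool_pos: [555.1, 21.6, 205.7]
eef_rot: [0.0, 0.776, 0.63, 0.0]
force: [0.8, -0.4, 0.9]
gripper_width: 94.0
gripper_force: 0.0
time_s: 3.3
tool_pos: [553.5, 19.8, 284.7]
eef_rot: [-0.0, 0.777, 0.629, -0.0]
force: [-0.2, -0.3, 0.4]
gripper_width: 93.6
gripper_force: 0.0
3.3 [553.51454483  19.80613633 284.74610982] [-8.98362140e-02  2.10593975e-01  1.40095753e+00 -3.83063692e-05
  1.53110903e+00  1.20278121e-01] [-3.58026960e-04  7.77357662e-01  6.29058645e-01 -3.96581632e-04] [-0.23835241 -0.33498754  0.42162875]
[[ 9.78020542e-01 -2.01545437e-01 -5.34345964e-02  5.68583251e+02]
 [-2.08498790e-01 -9.47796105e-01 -2.41269140e-01  8.97491496e+01]
 [-2.01840810e-03  2.47107223e-01 -9.68986040e-01  4.64830446e+02]
 [ 0.00000000e+00  0.00000000e+00  0.00000000e+00  1.00000000e+00]]
jig [266.5 159.2] 0.63 [539.8  40.9   0. ]
jaw_post [319.8  90.3] 0.66 [614.3 106.7  68. ]
gate_post [247.  234.6] 0.72 [503.  -32.2  68. ]
gate_post [222.2  74.7] 0.5 [518.1 143.   68. ]
pointer [252.9 203.1] 0.88 [512.3  -7.3  21.5]
mark [210.1 196.5] 0.53 [460.2  11.2  15.8]
cap [313.9 205.8] 0.72 [587.4 -29.3  12. ]
anvil [313.2 232.7] 0.85 [579.8 -65.   12. ]
pad_face [420.2 408.6] 0.74 [ 682.1 -358.    26. ]
pad_face [267.2 157.7] 0.69 [542.6  45.2  26. ]
```

View pics/w1.png

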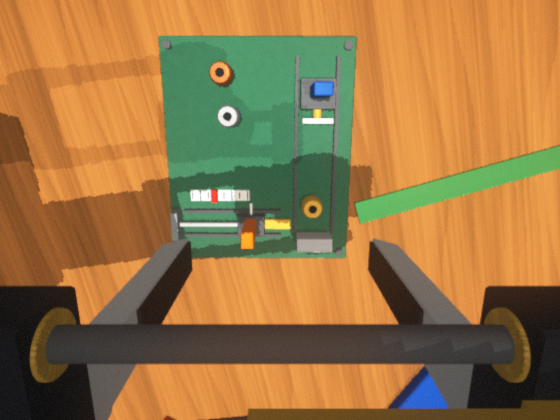

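The wrist view shows the jig square to the image: blue post at (322,89), cap at (312,207), anvil at (314,240), red mark at (214,196), pointer tip at (251,205), orange post at (247,240). I'll fit from these.

```bash
cat > fit2.py <<'E'
from h import *
def blobs(p,names=None):
    hsv=cv2.cvtColor(p["color"],cv2.COLOR_RGB2HSV); out={}
    for n,lab,lo,hi,z in [("blue","jaw",(108,130,60),(125,255,255),85),("orange","gate",(4,170,150),(17,255,255),85),("red","mark",(170,120,90),(190,255,255),19.5),("cap","cap",None,None,36)]:
        if names and n not in names: continue
        r=imaging.search_frame(p,lab)
        if not r: print(n,"none");continue
        l,t,w,h=[int(v) for v in r[0]["bbox"]]; l=max(l-3,0);t=max(t-3,0)
        print(n,lab,r[0]["bbox"],round(r[0]["confidence"],2))
        out[n]=(l,t,w+6,h+6)
    return hsv,out
if __name__=="__main__":
    p=cam("wrist")
    m=imaging.outline_of(p,"jig")[0]["mask"].astype(np.uint8)
    m=cv2.morphologyEx(m,cv2.MORPH_CLOSE,np.ones((9,9)))
    c=max(cv2.findContours(m,0,1)[0],key=cv2.contourArea)
    w=np.array([at_z(p,q,12)[:2] for q in c[:,0,:]+0.0],np.float32)
    cc,sz,an=cv2.minAreaRect(w); print(cc,sz,an)
    hsv,_=cv2.cvtColor(p["color"],cv2.COLOR_RGB2HSV),0
    th=np.deg2rad(an-90); Rj=np.array([[np.cos(th),-np.sin(th)],[np.sin(th),np.cos(th)]])
    o=np.array(cc)-Rj@[-10,10]; print("origin",o,th)
    H=hsv[...,0].astype(int); sat=(hsv[...,1]>130)&(hsv[...,2]>90); roi=np.zeros(H.shape,bool); roi[40:256,165:350]=1
    for n,k,z in [("blue",(H>105)&(H<128),85),("orange",(H>5)&(H<16),85),("red",(H>172)|(H<4),19.5),("brass",(H>=16)&(H<32),36)]:
        t=(k&sat&roi).astype(np.uint8); N,_,st,ce=cv2.connectedComponentsWithStats(t)
        for i in range(1,N):
            if st[i,4]>25: q=at_z(p,ce[i],z)[:2]; print(n,st[i],np.round(ce[i],1),np.round(q,1),"jig",np.round(Rj.T@(q-o),1))
E
python3 fit2.py
```

```text
(530.8095092773438, 49.68281555175781) (275.87445068359375, 233.65802001953125) 77.78392791748047
origin [538.46708541  37.79326014] -0.21321067950092626
blue [311  82  22  15 298] [321.9  88.8] [615.3 106.9] jig [60.4 83.8]
orange [209  61  24  24 345] [220.1  73.1] [519.1 142.6] jig [-41.1  98.3]
orange [165 144   7 100 381] [166.8 205. ] [428.9  23.9] jig [-104.1  -36.7]
orange [346 186   4  70 159] [347.9 226.1] [617.3 -40.7] jig [ 93.7 -60. ]
orange [240 219  16  30 258] [248.6 230.3] [509.2 -22.6] jig [-15.8 -65.2]
red [211 190   6  12  70] [213.5 195.3] [466.1  12.4] jig [-65.3 -40.1]
brass [313 109   8   9  69] [316.5 112.9] [610.4  84.5] jig [60.4 60.8]
brass [301 195  21  23 339] [310.9 206.2] [583.3 -22.8] jig [ 56.7 -49.7]
brass [264 218  26  11 266] [276.5 223.4] [537.5 -35.5] jig [ 14.5 -71.9]
brass [240 233  12  15 150] [246.1 240.2] [495.5 -49.1] jig [-23.6 -94. ]
```

```bash
python3 -m inch '[[1,0.031,0.044,-0.02,-0.004],[1,0.031,0.044,-0.02,0],[1,0,0,-0.05,0],[1,0,0,-0.05,0],[1,0,0,-0.05,0],[1,0,0,-0.035,0],[1,0,0,-0.01,0],[1,0,0,0,0]]' 20
python3 -m inch '[[0,0,0,0,0],[0,0,0,0,0],[0,0,0,0,0],[0,0,0,0,0],[0,0,0,0,0],[0,0,0,0,0]]' 25
```

```text
time_s: 4.85
tool_pos: [616.4, 107.8, 50.7]
eef_rot: [0.0, 0.779, 0.628, 0.0]
force: [-0.0, -0.9, 0.7]
gripper_width: 93.8
gripper_force: 0.0
time_s: 5.6
tool_pos: [616.0, 107.8, 50.5]
eef_rot: [0.0, 0.779, 0.628, -0.0]
force: [-0.1, -0.4, 0.7]
gripper_width: 37.5
gripper_force: 0.0
```

```bash
python3 -m inch '[[0,0,0,0,0],[0,0,0,0,0],[0,0,0,0,0],[0,0,0,0,0]]' 25
```

```text
time_s: 6.1
tool_pos: [616.6, 107.7, 50.5]
eef_rot: [0.0, 0.779, 0.628, 0.0]
force: [1.8, -0.6, -2.1]
gripper_width: 19.6
gripper_force: 25.0
```

```bash
python3 -m inch '[[0,-0.0021,-0.0098,0,0],[0,-0.0042,-0.0195,0,0],[0,-0.0042,-0.0195,0,0],[0,-0.0042,-0.0195,0,0],[0,-0.0042,-0.0195,0,0],[0,-0.0021,-0.0098,0,0],[0,0,0,0,0],[0,0,0,0,0]]' 25
python3 - <<'E'
from h import *
p=cam("wrist");save(p,"w2.png")
for l,z in [("jaw_post",68),("cap",12),("anvil",12),("pad_face",26)]:
    for r in imaging.mark_of(p,l)[:1]: print(l,np.round(r["xy"],1),round(r["confidence"],2),np.round(at_z(p,r["xy"],z),1))
E
```

```text
time_s: 7.1
tool_pos: [595.6, 10.9, 50.4]
eef_rot: [-0.0, 0.779, 0.627, 0.001]
force: [3.2, 3.5, -3.9]
gripper_width: 19.7
gripper_force: 25.0
jaw_post [281.4 271.1] 0.81 [595.9   9.3  68. ]
cap [276.4 302.7] 0.92 [582.7 -36.9  12. ]
pad_face [281.9 293.3] 0.61 [589.2 -23.8  26. ]
```

View pics/w2.png

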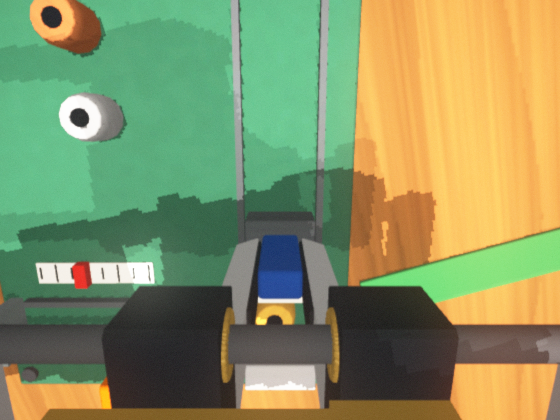

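The wrist view shows the jaw carried along, with the blue post at (281,265) and the cap at (275,318) just ahead of it. The red mark at (82,274) is untouched. I'll creep on and watch the force.

```bash
python3 -m inch '[[0,-0.0011,-0.0049,0,0],[0,-0.0008,-0.0039,0,0],[0,-0.0004,-0.002,0,0]]'|grep -E "pos|force:"
for i in 1 ; do python3 -m inch '[[0,-0.0004,-0.002,0,0]]'|grep -E "pos|force:"; done
python3 -m inch '[[0,-0.0004,-0.002,0,0]]'|grep -E "pos|force:"
python3 -m inch '[[0,-0.0004,-0.002,0,0]]'|grep -E "pos|force:"
python3 -m inch '[[0,-0.0002,-0.001,0,0]]'|grep -E "pos|force:"
python3 -m inch '[[0,-0.0002,-0.001,0,0]]'|grep -E "pos|force:"
python3 - <<'E'
from h import *
for n in("top","side"):
    p=cam(n);save(p,n+"3.png")
    for l,z in [("jaw_post",68),("cap",12),("anvil",12),("pad_face",26)]:
        for r in imaging.mark_of(p,l)[:1]: print(l,np.round(r["xy"],1),round(r["confidence"],2),np.round(at_z(p,r["xy"],z),1))
E
```

```text
tool_pos: [593.6, 1.2, 50.5]
force: [4.2, 7.5, -4.1]
gripper_force: 25.0
tool_pos: [593.1, -0.7, 50.5]
force: [4.5, 7.0, -3.8]
gripper_force: 25.0
tool_pos: [592.7, -2.7, 50.5]
force: [4.6, 7.4, -3.6]
gripper_force: 25.0
tool_pos: [592.4, -4.4, 50.5]
force: [4.3, 8.0, -4.0]
gripper_force: 25.0
tool_pos: [592.2, -5.2, 50.5]
force: [5.4, 8.6, -3.6]
gripper_force: 25.0
tool_pos: [592.0, -5.9, 50.5]
force: [6.2, 8.6, -3.1]
gripper_force: 25.0
jaw_post [426.2 222.1] 0.22 [ 501.9 -446.2   68. ]
cap [287.2 197.7] 0.49 [585.7 -56.2  12. ]
jaw_post [280.4 214.3] 0.55 [590.7 -14.1  68. ]
anvil [287.3 220.9] 0.52 [575.4 -55.1  12. ]
```

```bash
python3 -m inch '[[0,-0.0002,-0.001,0,0]]'|grep -E "pos|force:"
python3 -m inch '[[0,-0.0002,-0.001,0,0]]'|grep -E "pos|force:"
python3 -m inch '[[0,-0.0002,-0.001,0,0]]'|grep -E "pos|force:"
python3 -m inch '[[0,0,0,0,0],[0,0,0,0,0]]'|grep -E "pos|force:"
```

```text
tool_pos: [591.9, -6.7, 50.5]
force: [6.0, 9.1, -4.3]
gripper_force: 25.0
tool_pos: [591.7, -7.5, 50.5]
force: [5.5, 9.7, -3.2]
gripper_force: 25.0
tool_pos: [591.5, -8.3, 50.5]
force: [5.3, 9.9, -4.4]
gripper_force: 25.0
tool_pos: [591.5, -8.5, 50.5]
force: [4.5, 9.9, -3.3]
gripper_force: 25.0
```

```bash
python3 -m inch '[[0,-0.0002,-0.001,0,0],[0,0,0,0,0],[0.6,0,0,0,0],[0.6,0,0,0,0],[0.6,0,0,0,0],[0.6,0,0,0,0],[0.6,0,0,0,0]]'|grep -E "pos|force:|width"
python3 -m inch '[[0.8,0,0,0.03,0],[0.8,0,0,0.05,0],[0.8,0,0,0.05,0],[0.8,-0.01,-0.03,0.035,0],[0.8,0,0,0,0],[0.8,0,0,0,0]]'
python3 - <<'E'
from h import *
p=cam("wrist");save(p,"w3.png")
for l,z in [("gate_post",68),("jaw_post",68),("pointer",21.5),("mark",15.75),("cap",12),("anvil",12),("pad_face",26)]:
    for r in imaging.mark_of(p,l)[:1]: print(l,np.round(r["xy"],1),round(r["confidence"],2),np.round(at_z(p,r["xy"],z),1))
cv2.imwrite("pics/w3c.png",cv2.resize(p["color"][90:290,130:390,::-1],None,fx=3,fy=3,interpolation=2))
E
```

```text
tool_pos: [590.2, -12.8, 50.5]
force: [-0.3, 0.5, -0.7]
gripper_width: 56.2
gripper_force: 0.0
time_s: 11.1
tool_pos: [579.6, -42.1, 214.4]
eef_rot: [-0.001, 0.779, 0.627, -0.0]
force: [0.2, 0.6, 0.1]
gripper_width: 75.1
gripper_force: 0.0
gate_post [195.6 202.1] 0.68 [501.3 -31.1  68. ]
jaw_post [284.8 160. ] 0.61 [590.6 -10.5  68. ]
pointer [207.6 168.6] 0.61 [509.7  -7.6  21.5]
mark [158.  157.1] 0.56 [460.8  14.5  15.8]
cap [281.4 193.6] 0.86 [578.6 -51.8  12. ]
anvil [282.6 206.1] 0.67 [576.9 -65.7  12. ]
pad_face [284.3 183.8] 0.54 [584.3 -39.4  26. ]
```

View pics/w3c.png

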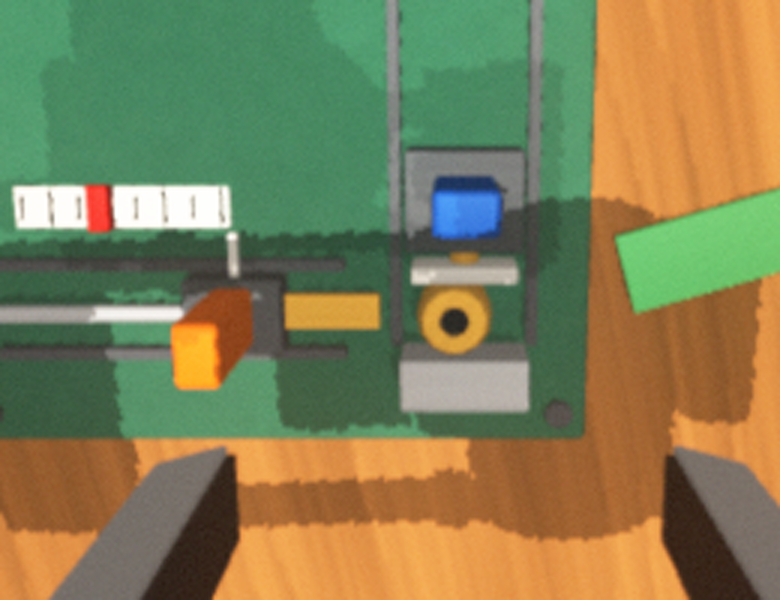

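The crop shows the cap touching both the pad at (464,270) and the anvil at (464,370). The jaw-to-pad gap is about 5 mm, so half in. The mark at (99,208) is untouched and the orange post top is at (196,360). Now the gate.

```bash
python3 -m inch '[[0.8,-0.038,0.005,0,0],[0.8,-0.038,0.005,0,0],[0.8,0,0,-0.05,0],[0.8,0,0,-0.05,0],[0.8,0,0,-0.05,0],[0.8,0,0,-0.015,0],[0.8,0,0,0,0]]'|grep -E "pos|force:|width"
python3 -m inch '[[0,0,0,0,0],[0,0,0,0,0],[0,0,0,0,0],[0,0,0,0,0],[0,0,0,0,0],[0,0,0,0,0],[0,0,0,0,0],[0,0,0,0,0]]' 25
```

```text
tool_pos: [504.4, -32.5, 50.3]
force: [-0.1, -0.0, 0.5]
gripper_width: 75.1
gripper_force: 0.0
time_s: 13.38
tool_pos: [504.4, -32.6, 50.5]
eef_rot: [0.0, 0.779, 0.628, 0.0]
force: [-0.1, 0.4, 0.4]
gripper_width: 13.7
gripper_force: 25.0
```

```bash
python3 -m inch '[[0,-0.0107,0.0023,0,0],[0,-0.0107,0.0023,0,0],[0,-0.0107,0.0023,0,0],[0,-0.0107,0.0023,0,0],[0,0,0,0,0],[0,0,0,0,0]]' 30
python3 - <<'E'
from h import *
p=cam("wrist");save(p,"w4.png")
for l,z in [("gate_post",68),("pointer",21.5),("mark",15.75)]:
    for r in imaging.mark_of(p,l)[:1]: print(l,np.round(r["xy"],1),round(r["confidence"],2),np.round(at_z(p,r["xy"],z),1))
E
```

```text
time_s: 14.12
tool_pos: [463.8, -23.8, 50.5]
eef_rot: [0.002, 0.779, 0.627, 0.002]
force: [8.5, -0.7, -9.8]
gripper_width: 13.8
gripper_force: 30.0
gate_post [278.  269.7] 0.82 [462.5 -24.4  68. ]
pointer [281.1 193.8] 0.91 [470.2   2.4  21.5]
mark [267.1 178.1] 0.81 [463.8  12.4  15.8]
```

View pics/w4.png

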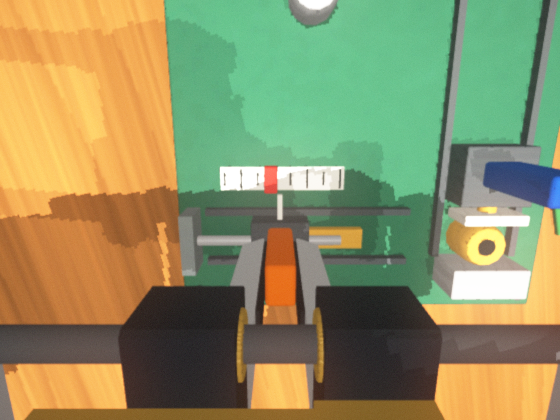

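The pointer is at (280,205) and the red mark at (271,179), so a few mm of pull are left.

```bash
cat > d.py <<'E'
from h import *
p=cam("wrist");save(p,"w5.png")
hsv=cv2.cvtColor(p["color"],cv2.COLOR_RGB2HSV);H=hsv[...,0].astype(int)
t=((H>172)|(H<4))&(hsv[...,1]>140)&(hsv[...,2]>90);t[:, :200]=0;t[:,350:]=0;t[:150]=0;t[200:]=0
ys,xs=np.nonzero(t);top=np.array([xs[ys<ys.min()+14].mean(),ys[ys<ys.min()+14].mean()])
print("red",xs.min(),xs.max(),ys.min(),ys.max())
w=(hsv[...,1]<60)&(hsv[...,2]>120);w[:197]=0;w[214:]=0;w[:,255:]&=True;w[:,:255]=0;w[:,305:]=0
yw,xw=np.nonzero(w);print("pointer",xw.min(),xw.max(),yw.min(),yw.max())
ex=np.array([np.cos(-.2136),np.sin(-.2136)])
m=at_z(p,((xs.min()+xs.max())/2,(ys.min()+ys.max())/2),19.5)[:2];q=at_z(p,(xw.mean(),yw.mean()),22)[:2]
print("jig dx pointer-mark",(q-m)@ex,(q-m))
E
python3 d.py
```

```text
red 264 276 167 192
pointer 267 303 197 213
jig dx pointer-mark 5.735245663670767 [  2.56459993 -15.2322712 ]
```

```bash
python3 -m inch '[[0,-0.003,0.0006,0,0],[0,-0.003,0.0007,0,0],[0,0,0,0,0],[0,0,0,0,0]]'
python3 d.py; python3 -c "
import cv2;a=cv2.imread('pics/w5.png')[150:300,200:400];cv2.imwrite('pics/w5c.png',cv2.resize(a,None,fx=4,fy=4,interpolation=2))"
```

```text
time_s: 14.88
tool_pos: [458.3, -22.6, 50.5]
eef_rot: [0.002, 0.779, 0.627, 0.002]
force: [9.4, -1.1, -9.9]
gripper_width: 13.6
gripper_force: 30.0
red 274 285 167 192
pointer 255 304 197 213
jig dx pointer-mark -1.267539379663 [ -4.09630588 -12.90537515]
```

View pics/w5c.png

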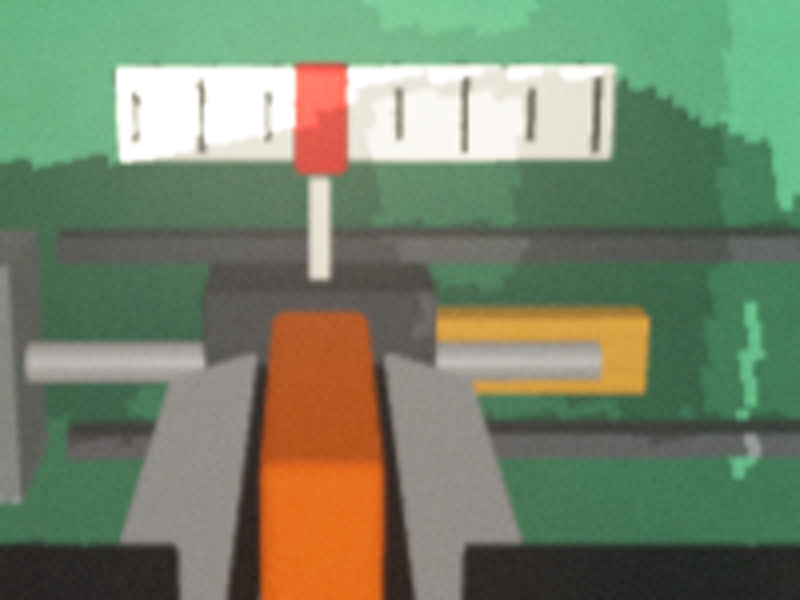

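The pointer at crop column 319 is level with the mark at 321, and the grip is firm. I'll hold briefly, then hand in.

```bash
python3 -m inch '[[0,0,0,0,0],[0,0,0,0,0],[0,0,0,0,0],[0,0,0,0,0]]' && python3 -c "
from plant import job; print(job.close_job())"
```

```text
time_s: 15.42
tool_pos: [458.3, -22.6, 50.5]
eef_rot: [0.002, 0.779, 0.627, 0.002]
force: [8.8, -1.2, -10.1]
gripper_width: 13.9
gripper_force: 30.0
the job is handed in; nothing more can be done
None
```

I handed the job in at about 15 s; no verdict came back, but in the last pictures the cap is nipped with the white face about half in, the jaw is released, and the gripper holds the gate's pointer level with the red mark.

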